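Set out a sag test of a wooden slat

ROBOT

A 7-joint arm with a two-finger parallel gripper is mounted at the origin on a cart in front of the work surface, level with it; the furniture and walls round the work are solid. World frame = base frame: x ahead of the robot, y to its left, z up, the work surface at z = 0. Lengths are in mm, angles in rad, forces in N, time in s.
With the tool pointing down it reaches from about 350 to 900 mm from the base axis. Payload 19.9 kg.
Tool frame: the origin (TCP) lies on the front face of the gripper's body, between the roots of the fingers; the fingertips stand 73 mm ahead of it and the grasp point (between the pads) lies 54 mm ahead of it; z points along the fingers, y is the line along which they close (so a half turn about z gives the same grasp; the last joint's range is limited). The gripper opens to 85 mm and grips with 20 to 120 N. Pads are 22 mm wide; open, the fingers measure 114 mm over their backs; the gripper's body (76 mm by 85 mm) begins 54 mm behind the grasp point. The pads swing forward as they close: fully open they stand 13 mm farther back than shut.
Start: joints at [1.139, 0.417, -0.01, 1.614, 0.005, 1.111, -0.053], TCP at [238.078, -577.864, 303.86] pointing down, gripper open.
Joint ranges: [-2.81, 2.81], [-0.39, 2.02], [-1.27, 1.25], [0.06, 2.57], [-1.19, 4.33], [0.19, 2], [-2.82, 2.82]. Speed limits (rad/s): [1.89, 1.89, 2.39, 2.39, 3.01, 3.01, 3.01].

INTERFACE

Orientations are given as a unit quaternion [w, x, y, z].
In Python, from station import arm gives the robot as it stands. Calls block until the motion is done:
- arm.goto(position, orientation): joint-space move of the TCP to a pose.
- arm.move_l(position, vel=150, rot=None, guard=None): straight line of the TCP; rot=None keeps the orientation; vel is the mean speed in mm/s. With guard (N) it stops when the force on the tool has changed by that much, and returns True; else False.
- arm.movej(angles): joint-space move.
- arm.move_gripper(opening): finger opening in mm; the grip force is fixed at half the most; returns when the fingers have stopped.
- arm.pause(seconds).
- arm.solve_ik(position, orientation): joint angles nearest the present ones, or None.
- arm.read_state(): the state.
- arm.snapshot(name): name is "scene" or "top"; returns the picture (400x640x3 uint8, red, green, blue); there is no depth.
- arm.get_calibration(name): a dict with "fovy" (degrees; the focal length in pixels is half the picture's height over the tangent of half this angle, whatever the lens; pixels are square), "cx", "cy" (the principal point, pixels), "eye" and "attitude" of the camera in the world. Camera axes: x right, y down, z forward; pixel columns grow to the right and rows downward; lengths in mm; the calibration is good to about 2 mm. A picture is of the moment at which its call begins. get_calibration takes no time and is no camera call.
A pose or a line that the arm cannot do raises arm.PlanningError and nothing moves.
- arm.finish_job(): hands the job in; it is judged then, once.
The state is a dict: "time": time; "qpos": joint angles; "qd": joint speeds; "tau": joint torques, N m; "tcp_pos": TCP position; "tcp_rot": TCP orientation; "ft_force": force on the tool from outside, world axes, zero at the start; "wrist_torque": the same for the moment, N m; "width": finger opening in mm; "grip_force": force on a finger pad.
Only numpy, scipy, OpenCV 4.12 (cv2) and the standard library are available. Lean on these libraries where they do the work, as an engineer would, in place of code of your own. Each camera call takes 0.05 s, during which the arm holds its last target. There are 200 camera calls.

TASK

Set up the sag test on the aluminium plate: lay each of the two wooden blocks flat and centred on the rubber pad of its own length, lay the slat flat across both blocks with its middle over the middle of the plate and its length along the plate, and stand the squat blue bottle with the black cap as the load on the middle of the slat. Stand the tape measure on edge, as it stands now, in the black outline behind. Keep the bottle upright all the while, and let go of everything.

Things in the scene. Friction and masses are not known exactly. Their poses are not given: they have to be found in the camera images.
- long_block_mid (a point): Longer wooden block, a plain offcut 110 x 45 x 38 mm lying flat. The point is its centre, 19 mm above its underside; y runs along its 110 mm length, x across its 45 mm width, z up.
- short_block_mid (a point): Shorter wooden block of the same section, 70 x 45 x 38 mm, lying flat. The point is its centre, 19 mm above its underside; y along its 70 mm length, x across its 45 mm width, z up.
- slat_mid (a point): Loose pale wooden slat 280 x 60 x 12 mm with a small screw hole near each end, lying flat on the bench at the robot's left. The point is its centre, 6 mm above its underside; y along its 280 mm length, x across its 60 mm width, z up.
- flux_bottle_mid (a point): Squat round blue bottle (not the tall one far left) with a black cap, standing upright, 60 mm diameter, 120 mm tall, closed and stiff, 0.25 to 0.5 kg. The point is on its axis half-way up, 60 mm above its foot; z up. The straight body (60 mm) can be gripped from 15 to 75 mm above the foot, or the cap (30 mm) from 95 to 118 mm.
- measure_mid (a point): Yellow tape measure standing on edge (it leans about 0.04 rad at rest), 36 mm thick, 88 mm long with its tape hook, 66 mm high. The point is the middle of these outer sizes, 33 mm above the underside; x across its 36 mm thickness, y along its 88 mm length (the case reaches from y = -27 to +43 mm), z up. Grip it across x.
- test_plate: Fixed flat aluminium test plate on the bench, 4 mm thick. Its main part is 260 mm wide (along its y) and 120 mm deep (along its x); a tab of 120 mm width reaches back from it to x = +150 mm. Origin at the centre of the main part, on the bench top; x points to the back, away from the robot, y to the left, z up. The two pads lie at y = +100 and -100 mm on it, which one at which end varies.
- long_pad: Fixed dark rubber pad 118 x 52 mm, 3 mm thick, lying on the plate at its left or right end: the place of the longer block. Origin at the centre of its underside, on the plate, 4 mm above the bench (its top is 7 mm above the bench); x along its 118 mm length, y along its 52 mm width, z up.
- short_pad: Fixed dark rubber pad 78 x 52 mm, 3 mm thick, at the other end of the plate: the place of the shorter block. Origin at the centre of its underside, on the plate, 4 mm above the bench (its top is 7 mm above the bench); x along its 78 mm length, y along its 52 mm width, z up.
- measure_place (a point): Centre of the black outline (96 x 44 mm) drawn on the plate's rear tab, the place of the tape measure; the point lies on the plate's top, 4 mm above the bench, 105 mm behind the plate's centre. y along the outline's 96 mm length (along the plate), x to the back, z up.
There are look-alikes about, which are no part of the job. Leave any red look-alike of the part that bears flux_bottle_mid alone.

How it is judged:
By the outcome, as a careful person would: the job done as asked, in the order asked, and still so for the second after the job is handed in, with the robot touching nothing.
It also fails if it takes over 128 s, if anything falls off the work surface, if the arm or the gripper's body presses on something with over 40 N, if the wrist force passes 120 N, or if a joint passes its speed limit or range.

## Working session

There is one attempt and no reset: what is moved stays moved. The work goes in short steps, each a Python script; the robot and the scene stay as the last script left them, time stands still between calls to the robot, and variables do not carry over. Pictures are saved under pics/ and viewed, at most 14 in all, crops included, and the job is handed in when it is done.

```bash
ls; mkdir -p pics; python3 - <<'E'
from station import arm
import cv2
for n in("scene","top"):
    c=arm.get_calibration(n);print(n,c)
    cv2.imwrite(f"pics/{n}0.png",arm.snapshot(n)[:,:,::-1])
s=arm.read_state();print(s)
E
```

```text
pics
scene {'fovy': 43.80689106559176, 'cx': 327.5036736989144, 'cy': 192.79462295730906, 'eye': array([ -36.88281433, 1049.40529177, 1015.7196181 ]), 'attitude': array([ 0.1074768 , -0.21415378,  0.88306337, -0.40346745])}
top {'fovy': 48.68978320785014, 'cx': 321.70326990724436, 'cy': 198.26049675747436, 'eye': array([ 320.73174941,   51.68210367, 1351.1462211 ]), 'attitude': array([-0.05786075,  0.71056753, -0.69968023,  0.04683467])}
{'time': 0.1, 'qpos': array([ 1.13850535,  0.4179194 , -0.01030371,  1.6140417 ,  0.00469492,
        1.11072363, -0.05300965]), 'qd': array([ 5.34525625e-04, -6.21853164e-05,  8.40682174e-04,  4.32739195e-04,
       -3.50550284e-04, -7.61725609e-05,  6.63685734e-04]), 'tau': array([ 2.51343488e-05, -8.63706207e+01,  6.75896779e-01, -4.33754396e+01,
        1.97978510e-02,  1.27472263e-02,  4.22627318e-04]), 'tcp_pos': array([ 237.99586627, -577.68859477,  303.34997766]), 'tcp_rot': array([-5.14840146e-04,  9.80971168e-01,  1.94152731e-01, -1.42300245e-04]), 'ft_force': array([-0.22616574,  0.07972138,  0.05546159]), 'wrist_torque': array([ 0.02868113, -0.01278955, -0.0134241 ]), 'grip_force': 0.14118140854407102, 'width': 85.47245952332442}
```

View pics/scene0.png

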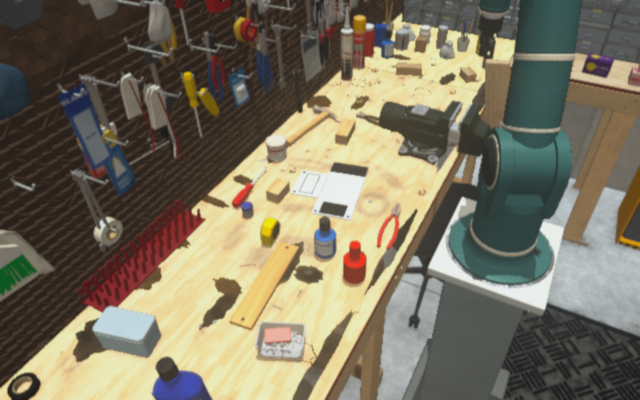

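View pics/top0.png

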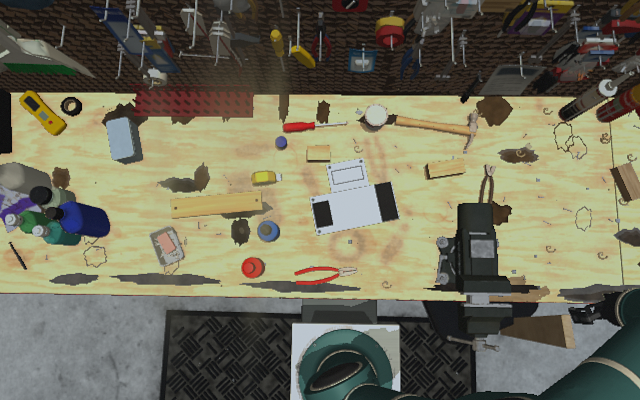

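The top picture shows two candidate blocks, at (318,153), short, and (445,170), long. Another offcut lies far right at (627,182). The blue bottle is at (268,231) and the red look-alike at (252,268). The slat is at (216,206), the tape measure at (265,177) and the plate at (354,207). I'll confirm these in an enlarged crop.

```bash
cat > h.py <<'E'
import numpy as np,cv2
from scipy.spatial.transform import Rotation as R
from station import arm
def cal(n):
    c=arm.get_calibration(n); q=c["attitude"]; return 200/np.tan(np.radians(c["fovy"]/2)),c["cx"],c["cy"],np.array(c["eye"]),R.from_quat([q[1],q[2],q[3],q[0]]).as_matrix()
def px2w(n,p,z=0):
    f,cx,cy,e,M=cal(n); p=np.atleast_2d(p).astype(float)
    d=np.c_[(p[:,0]-cx)/f,(p[:,1]-cy)/f,np.ones(len(p))]@M.T
    return (e+d*((z-e[2])/d[:,2])[:,None])[:,:2]
def w2px(n,P):
    f,cx,cy,e,M=cal(n); c=(np.atleast_2d(P)-e)@M
    return c[:,:2]/c[:,2:]*f+[cx,cy]
E
python3 - <<'E'
from h import *
t=cv2.imread("pics/top0.png");s=cv2.imread("pics/scene0.png")
cv2.imwrite("pics/tc.png",cv2.resize(t[125:285,160:480],None,fx=2.5,fy=2.5,interpolation=cv2.INTER_CUBIC))
cv2.imwrite("pics/sc.png",cv2.resize(s[110:335,220:420],None,fx=2.6,fy=2.6,interpolation=cv2.INTER_CUBIC))
print(px2w("top",[[318,153],[445,170],[627,182],[268,231],[252,268],[216,206],[265,177],[354,207]],20))
print(px2w("scene",[[279,187],[345,130]],20))
E
```

```text
[[ 660.66863452   87.93776461]
 [ 612.21549522 -301.94587373]
 [ 582.43204695 -850.49794083]
 [ 417.12204056  234.52977404]
 [ 306.10085568  278.51510952]
 [ 490.83845888  395.92231556]
 [ 582.86045044  249.48945193]
 [ 493.92064397  -24.25229352]]
[[ 665.95197539   73.63160205]
 [ 622.48451307 -304.91588491]]
```

View pics/tc.png

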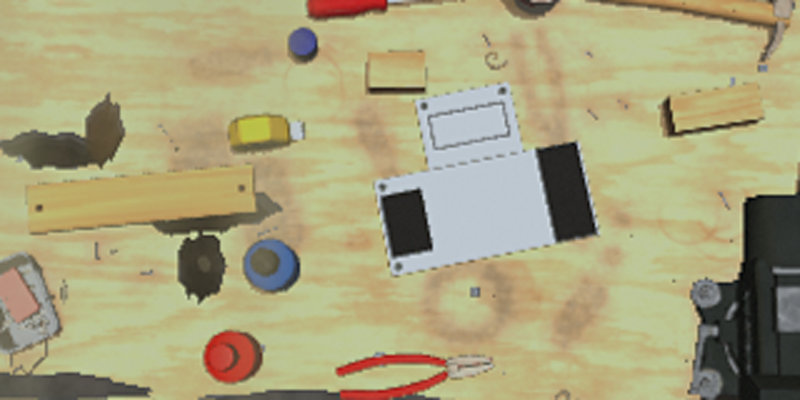

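View pics/sc.png

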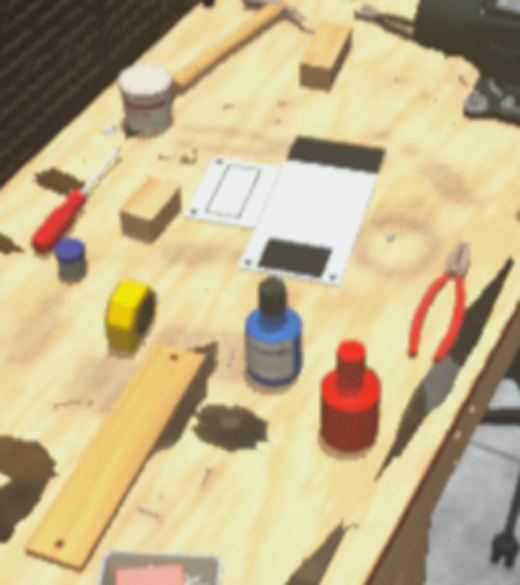

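The crops confirm the identities. The blue bottle with the black cap is at top (268,231); the red one at (252,268) is left alone. The short block is at (318,153) and the long one at (445,170). The long pad is at the plate's right end and the short pad at its left. Next I'll fit poses to the edges in both cameras.

```bash
cat > fit.py <<'E'
from h import *
from scipy.ndimage import map_coordinates
from scipy.optimize import minimize
def gmap(img,s):
    g=cv2.GaussianBlur(img.astype(np.float32),(0,0),s)
    return np.sqrt(sum(cv2.Sobel(g[:,:,c],cv2.CV_32F,a,1-a)**2 for c in range(3) for a in(0,1)))
def rect(l,w,z,cx=0,cy=0):
    c=np.array([[1,1],[-1,1],[-1,-1],[1,-1]])*[l/2,w/2]+[cx,cy]
    return [(np.r_[c[i],z],np.r_[c[(i+1)%4],z]) for i in range(4)]
def box(x,y,h,z0=0): # top face only + vertical edges
    return rect(x,y,z0+h)
def sample(segs):
    return np.concatenate([a+(b-a)*np.linspace(0,1,max(4,int(np.linalg.norm(b-a)/2)))[:,None] for a,b in segs])
plate=rect(52,0,0)[:0]+rect(118,52,7,0,-100)+rect(78,52,7,0,100)
def L(p): 
    p=[np.r_[q,4] for q in p]; return list(zip(p,p[1:]+p[:1]))
plate+=L([(-60,-130),(-60,130),(60,130),(60,60),(150,60),(150,-60),(60,-60),(60,-130)])
def fit(imgs,segs,g0,names=("top","scene"),stages=(2.5,1.2)):
    P=sample(segs); x=np.array(g0,float)
    for s in stages:
        G={n:gmap(imgs[n],s) for n in names}
        def cost(v):
            c,sn=np.cos(v[2]/100),np.sin(v[2]/100)
            W=np.c_[P[:,0]*c-P[:,1]*sn+v[0],P[:,0]*sn+P[:,1]*c+v[1],P[:,2]]
            return -sum(np.mean(map_coordinates(G[n],w2px(n,W).T[::-1],order=1)/G[n].mean()) for n in names)
        x0=x*[1,1,100]
        sim=x0+np.r_[np.zeros((1,3)),np.diag([4,4,4])*s]
        r=minimize(cost,x0,method="Nelder-Mead",options=dict(initial_simplex=sim)); x=r.x/[1,1,100]
    return np.round(x,3),round(-r.fun,2)
E
python3 - <<'E'
from fit import *
I={n:cv2.imread(f"pics/{n}0.png") for n in("top","scene")}
def crop(u,v): return np.array([160+(u+.5)/2.5-.5,125+(v+.5)/2.5-.5])
def g(pts,z):
    w=px2w("top",[crop(*p) for p in pts],z); return w.mean(0)
o={}
o["plate"]=(plate,[*px2w("top",[crop(486.5,209)],4)[0],.19])
o["long"]=(box(45,110,38),[*px2w("top",[crop(716,105)],38)[0],.17])
o["short"]=(box(45,70,38),[*px2w("top",[crop(397,70)],38)[0],0])
o["slat"]=(box(60,280,12),[*px2w("top",[crop(141,199)],12)[0],.1])
for k,(s,x) in o.items():
    print(k,np.round(x,3))
    vis={}
    for nm in(("top","scene"),("top",),("scene",)):
        r=fit(I,s,x,nm); print("  ",nm,*r); vis.setdefault("p",r[0])
    v=vis["p"]
    for n in I:
        P=sample(s);c,sn=np.cos(v[2]),np.sin(v[2])
        W=np.c_[P[:,0]*c-P[:,1]*sn+v[0],P[:,0]*sn+P[:,1]*c+v[1],P[:,2]]
        o.setdefault("d"+n,[]) if 0 else None
        I.setdefault
        globals().setdefault("D",{}).setdefault(n,[]).append(w2px(n,W))
# bottle: cap centre at z=120
print("bottle top",px2w("top",[crop(265,261)],120),"scene",px2w("scene",[[220+272/2.6,110+283/2.6]],120))
print("measure top",px2w("top",[crop(266,130)],66),)
v=[]
for n,(x0,y0,x1,y1,f) in dict(top=(165,135,475,245,2.5),scene=(225,110,395,330,1.8)).items():
    f=2.5
    z=cv2.resize(I[n][y0:y1,x0:x1],None,fx=f,fy=f,interpolation=cv2.INTER_CUBIC)
    for p in np.concatenate(D[n]): cv2.circle(z,(int((p[0]-x0+.5)*f),int((p[1]-y0+.5)*f)),0,(0,0,255),-1)
    cv2.imwrite(f"pics/fit_{n}.png",z)
E
```

```text
plate [ 4.91995e+02 -2.61070e+01  1.90000e-01]
   ('top', 'scene') [ 4.95648e+02 -2.46870e+01  2.08000e-01] 8.64
   ('top',) [ 4.94428e+02 -2.50020e+01  2.09000e-01] 4.66
   ('scene',) [ 4.9777e+02 -2.4202e+01  2.0900e-01] 4.15
long [ 6.18510e+02 -3.00727e+02  1.70000e-01]
   ('top', 'scene') [ 6.07199e+02 -2.91137e+02  1.77000e-01] 5.15
   ('top',) [ 6.07900e+02 -2.90922e+02  1.58000e-01] 2.88
   ('scene',) [ 6.20811e+02 -2.96789e+02  2.02000e-01] 2.51
short [657.031  85.938   0.   ]
   ('top', 'scene') [6.59783e+02 8.98080e+01 1.30000e-02] 5.48Traceback (most recent call last):
  File "<stdin>", line 15, in <module>
  File "fit.py", line 28, in fit
    r=minimize(cost,x0,method="Nelder-Mead",options=dict(initial_simplex=sim)); x=r.x/[1,1,100]
    res = _minimize_neldermead(fun, x0, args, callback, bounds=bounds,
                               **options)
    fxr = func(xr)
    fx = function(np.copy(x), *(wrapper_args + args))
  File "fit.py", line 25, in cost
    return -sum(np.mean(map_coordinates(G[n],w2px(n,W).T[::-1],order=1)/G[n].mean()) for n in names)
            ~~~^^^^^^^^^^^^^^^^^^^^^^^^^^^^^^^^^^^^^^^^^^^^^^^^^^^^^^^^^^^^^^^^^^^^^^^^^^^^^^^^^^^^^
  File "fit.py", line 25, in <genexpr>
    return -sum(np.mean(map_coordinates(G[n],w2px(n,W).T[::-1],order=1)/G[n].mean()) for n in names)
                                             ~~~~^^^^^
  File "h.py", line 11, in w2px
    f,cx,cy,e,M=cal(n); c=(np.atleast_2d(P)-e)@M
                ~~~^^^
  File "h.py", line 5, in cal
    c=arm.get_calibration(n); q=c["attitude"]; return 200/np.tan(np.radians(c["fovy"]/2)),c["cx"],c["cy"],np.array(c["eye"]),R.from_quat([q[1],q[2],q[3],q[0]]).as_matrix()
ValueError: time passes only in moves, steps and waits
```

```bash
sed -i 's/^def cal/import functools\n@functools.cache\ndef cal/' h.py
cat >> fit.py <<'E'
def boxpts(n,v,d,z0=0):
    c,s=np.cos(v[2]),np.sin(v[2])
    b=np.array([[x,y] for x,y in((1,1),(-1,1),(-1,-1),(1,-1))])*[d[0]/2,d[1]/2]@np.array([[c,s],[-s,c]])+v[:2]
    t=w2px(n,np.c_[b,np.full(4,z0+d[2])]); lo=w2px(n,np.c_[b,np.full(4,z0)])
    h=cv2.convexHull(np.r_[t,lo].astype(np.float32))[:,0]
    out=[]
    for poly in(t,h):
        for a,e in zip(poly,np.roll(poly,-1,0)): out.append(a+(e-a)*np.linspace(0,1,40)[:,None]*1.0 if np.linalg.norm(e-a)>4 else a[None])
    return np.concatenate(out)
def fitbox(imgs,d,g0,z0=0,names=("top","scene"),stages=(2,1)):
    x=np.array(g0,float)
    for s in stages:
        G={n:gmap(imgs[n],s) for n in names}
        cost=lambda v:-sum(np.mean(map_coordinates(G[n],boxpts(n,[v[0],v[1],v[2]/100],d,z0).T[::-1],order=1)/G[n].mean()) for n in names)
        x0=x*[1,1,100]
        r=minimize(cost,x0,method="Nelder-Mead",options=dict(initial_simplex=x0+np.r_[np.zeros((1,3)),np.diag([4,4,4])*s])); x=r.x/[1,1,100]
    return np.round(x,3),round(-r.fun,2)
def show(I,n,name,pts,win,f):
    x0,y0,x1,y1=win
    z=cv2.resize(I[n][y0:y1,x0:x1],None,fx=f,fy=f,interpolation=cv2.INTER_CUBIC)
    for p in pts: cv2.circle(z,(int((p[0]-x0+.5)*f),int((p[1]-y0+.5)*f)),0,(0,0,255),-1)
    cv2.imwrite(name,z)
E
python3 - <<'E'
from fit import *
I={n:cv2.imread(f"pics/{n}0.png") for n in("top","scene")}
crop=lambda u,v: [160+(u+.5)/2.5-.5,125+(v+.5)/2.5-.5]
v=np.array([495.6,-24.7,.208]);P=sample(plate);c,s=np.cos(v[2]),np.sin(v[2])
W=np.c_[P[:,0]*c-P[:,1]*s+v[0],P[:,0]*s+P[:,1]*c+v[1],P[:,2]]
D={n:[w2px(n,W)] for n in I}
for k,d,x in [("long",(45,110,38),[*px2w("top",[crop(716,105)],38)[0],.17]),("short",(45,70,38),[*px2w("top",[crop(397,70)],38)[0],0]),("slat",(60,280,12),[*px2w("top",[crop(141,199)],12)[0],.1]),("meas",(36,70,66),[*px2w("top",[crop(259,130)],60)[0],0])]:
    print(k,np.round(x,3))
    for nm in(("top",),("scene",),("top","scene")):
        r=fitbox(I,d,x,0,nm); print("  ",nm,*r)
    for n in I: D[n].append(boxpts(n,r[0],d))
print("bottle top",px2w("top",[crop(265,261)],120),"scene",px2w("scene",[[220+272/2.6,110+283/2.6]],120))
show(I,"top","pics/fit_top.png",np.concatenate(D["top"]),(165,135,475,245),2.5)
show(I,"scene","pics/fit_scene.png",np.concatenate(D["scene"]),(225,110,395,330),2.6)
E
```

```text
long [ 6.18510e+02 -3.00727e+02  1.70000e-01]
   ('top',) [ 6.15300e+02 -2.93258e+02  1.29000e-01] 2.52
   ('scene',) [ 6.19911e+02 -2.99863e+02  1.83000e-01] 3.18
   ('top', 'scene') [ 6.17882e+02 -3.00498e+02  1.61000e-01] 5.91
short [657.031  85.938   0.   ]
   ('top',) [6.59321e+02 9.10120e+01 1.30000e-02] 2.66
   ('scene',) [6.62254e+02 8.86430e+01 7.20000e-02] 3.36
   ('top', 'scene') [6.59656e+02 8.98560e+01 9.00000e-03] 5.77
slat [4.97121e+02 3.97957e+02 1.00000e-01]
   ('top',) [4.98284e+02 3.99052e+02 1.26000e-01] 1.68
   ('scene',) [5.02832e+02 4.00471e+02 1.15000e-01] 2.31
   ('top', 'scene') [5.00220e+02 4.00143e+02 1.18000e-01] 3.81
meas [575.825 248.655   0.   ]
   ('top',) [5.77566e+02 2.49935e+02 1.32000e-01] 2.31
   ('scene',) [5.70243e+02 2.75073e+02 3.66000e-01] 3.25
   ('top', 'scene') [5.81051e+02 2.52665e+02 3.19000e-01] 4.59
bottle top [[415.08527225 227.41058333]] scene [[420.07837488 228.39746817]]
```

View pics/fit_top.png

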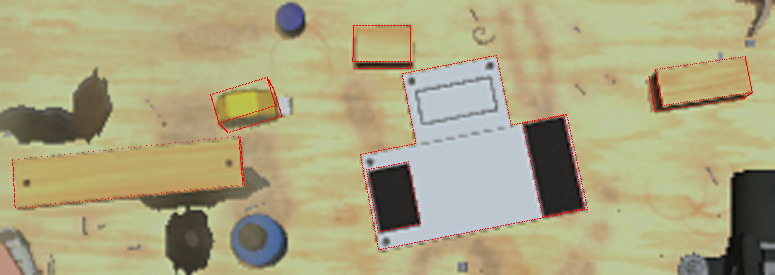

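View pics/fit_scene.png

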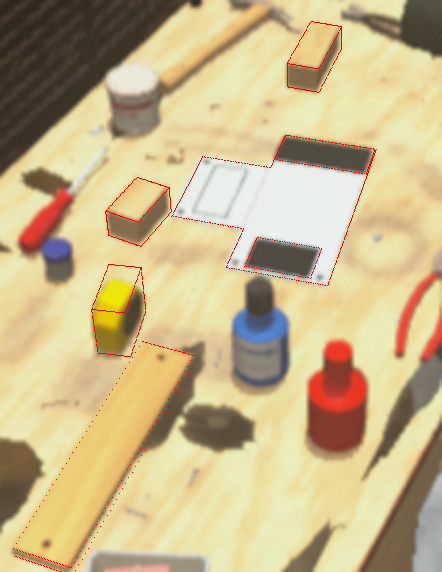

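```bash
cat > ops.py <<'E'
from h import *
PL=np.array([495.6,-24.7,.208])
def plate(x,y):
    c,s=np.cos(PL[2]),np.sin(PL[2]); return PL[:2]+[c*x-s*y,s*x+c*y]
q=lambda p:[0,np.cos(p/2),np.sin(p/2),0]
def st(t):
    s=arm.read_state(); print(t,"t%.1f"%s["time"],np.round(s["tcp_pos"],1),"w%.1f g%.0f"%(s["width"],s["grip_force"]),np.round(s["ft_force"],1),"q7 %.2f"%s["qpos"][6]); return s
def pick(xy,psi,z,width,up,pre=60,fast=350):
    arm.goto([*xy,z+pre],q(psi)); arm.move_l([*xy,z],vel=120); arm.move_gripper(width); st("gripped")
    arm.move_l([*xy,up],vel=200); return st("lifted")
def place(xy,psi,z,up,openw,above=40,guard=6):
    arm.goto([*xy,z+above],q(psi)); st("above")
    arm.move_l([*xy,z+6],vel=100); hit=arm.move_l([*xy,z-4],vel=20,guard=guard); st(f"down {hit}")
    arm.move_gripper(openw); arm.move_l([*xy,up],vel=200); st("left")
E
python3 - <<'E'
from ops import *
H=np.pi/2
for n,xy,a,z in[("long",(618,-300),.161+H,80),("long to",plate(0,-100),.208,88),("short",(660,90),.012+H,80),("short to",plate(0,100),.208,88),("slat",(500,400),.118+H,78),("slat to",plate(0,0),.208+H,125),("bot",(418,228),.2,160),("bot to",plate(0,0),.208,217),("meas",(578,250),.13+H,100),("meas to",plate(105,0),.208+H,104)]:
    print(n,np.round(xy),*[(round(a+k,2),None if (j:=arm.solve_ik([*xy,z],q(a+k))) is None else np.round(j,2).tolist()) for k in(-np.pi,0)],sep="\n  ")
E
```

```text
long
  [ 618 -300]
  (-1.41, [0.26, 0.79, 0.21, 1.58, -0.21, 0.79, -2.42])
  (1.73, [0.62, 0.8, -0.31, 1.56, 0.31, 0.82, 0.35])
long to
  [ 516. -123.]
  (-2.93, [0.63, 0.64, -0.57, 1.97, 0.54, 0.69, 1.5])
  (0.21, [0.38, 0.58, -0.25, 1.98, 0.24, 0.61, -1.39])
short
  [660  90]
  (-1.56, [0.5, 1.08, -1.09, 1.61, 1.04, 1.13, 2.29])
  (1.58, [0.2, 0.82, -0.55, 1.62, 0.54, 0.86, -0.56])
short to
  [475.  73.]
  (-2.93, [0.31, 0.59, -0.64, 2.09, 0.59, 0.64, 1.05])
  (0.21, [0.18, 0.55, -0.47, 2.1, 0.44, 0.59, -1.97])
slat
  [500 400]
  (-1.45, [-0.01, 1.05, -1.09, 1.68, 1.04, 1.1, 1.82])
  (1.69, [-0.23, 0.84, -0.71, 1.69, 0.68, 0.87, -1.11])
slat to
  [496. -25.]
  (-1.36, [-0.83, 0.77, 1.08, 2.09, -0.92, 0.88, -2.13])
  (1.78, [0.45, 0.52, -0.56, 2.05, 0.42, 0.69, -0.17])
bot
  [418 228]
  (-2.94, [0.24, 0.56, -0.99, 2.07, 0.64, 0.85, 0.65])
  (0.2, [0.11, 0.48, -0.8, 2.07, 0.49, 0.78, -2.37])
bot to
  [496. -25.]
  (-2.93, [0.68, 0.42, -0.84, 1.99, 0.39, 0.9, 1.42])
  (0.21, [0.36, 0.33, -0.44, 2.0, 0.18, 0.85, -1.54])
meas
  [578 250]
  (-1.44, [0.26, 1.0, -1.09, 1.7, 0.99, 1.1, 2.12])
  (1.7, [0.07, 0.81, -0.74, 1.71, 0.67, 0.9, -0.83])
meas to
  [598.  -3.]
  (-1.36, [-0.78, 0.97, 1.08, 1.84, -1.02, 1.02, -2.19])
  (1.78, [0.43, 0.72, -0.65, 1.8, 0.57, 0.82, -0.29])
```

```bash
python3 - <<'E'
from ops import *
H=np.pi/2
s=st("start")
arm.move_l([300,-520,380],vel=250)
arm.goto([618,-300,250],q(.161+H)); st("over")
pick((618,-300),.161+H,80,40,200)
place(plate(0,-100),.208,87,200,80)
for n in("top","scene"): cv2.imwrite(f"pics/{n}1.png",arm.snapshot(n)[:,:,::-1])
E
```

```text
start t0.1 [ 238.  -577.7  303.3] w85.5 g0 [-0.2  0.1  0.1] q7 -0.05
over t2.2 [ 617.3 -301.7  250.4] w85.4 g0 [-0.3 -0.  -0.2] q7 0.40
gripped t3.8 [ 618.4 -300.1   80.8] w44.1 g62 [-0.5  0.9  6.3] q7 0.34
lifted t4.6 [ 617.4 -299.9  198.7] w44.3 g61 [-0.6 -0.3 -2.6] q7 0.38
above t6.1 [ 516.4 -122.8  126.8] w43.9 g61 [ 0.2  0.3 -0.9] q7 -1.22
down True t6.9 [ 516.6 -122.6   87.8] w44.2 g63 [-3.4  0.1 13.5] q7 -1.23
left t8.1 [ 515.8 -122.5  199.1] w79.7 g0 [ 0.6  0.7 -1.4] q7 -1.21
```

```bash
python3 - <<'E'
from ops import *
H=np.pi/2
pick((660,90),.012+H,80,40,200,pre=120)
place(plate(0,100),.208,87,200,80)
arm.goto([450,330,300],q(.118+H));arm.pause(.3)
from fit import *
I={n:arm.snapshot(n)[:,:,::-1].copy() for n in("top","scene")}
for n in I: cv2.imwrite(f"pics/{n}2.png",I[n])
D=[[],[]]
for k,d,y in(("long",(45,110,38),-100),("short",(45,70,38),100)):
    x=[*plate_xy(0,y),.208+H] if 0 else [*(np.array([495.6,-24.7])+np.array([-np.sin(.208),np.cos(.208)])*y),.208+H]
    for nm in(("top",),("scene",),("top","scene")):
        r=fitbox(I,d,x,7,nm); print(k,nm,np.round(r[0]-x,3),r[1])
E
```

```text
gripped t10.8 [660.4  90.   80.7] w44.1 g62 [-0.6 -0.8  6.2] q7 -0.41
lifted t11.5 [659.5  89.7 198.7] w44.2 g61 [ 0.   0.5 -1.5] q7 -0.37
above t12.7 [475.4  73.3 126.8] w43.8 g61 [ 0.4  0.2 -1.5] q7 -1.64
down True t13.6 [475.4  73.2  87.4] w44.0 g62 [1.2 0.8 1.6] q7 -1.66
left t14.8 [474.6  73.  199.2] w79.9 g0 [-0.8  0.4 -1.2] q7 -1.62
long ('top',) [-9.432  5.596  0.026] 3.79
long ('scene',) [-3.276  3.876  0.019] 3.26
long ('top', 'scene') [-4.535  6.02   0.017] 6.65
short ('top',) [-7.204e+00 -5.453e+00  5.000e-03] 4.17
short ('scene',) [-1.979  2.383 -0.017] 4.12
short ('top', 'scene') [-0.918 -3.356  0.023] 7.44
```

```bash
python3 - <<'E'
import cv2
a=cv2.imread("pics/top2.png")[135:245,290:410];b=cv2.imread("pics/scene2.png")[120:240,280:400]
f=lambda i:cv2.resize(i,(400,int(400*i.shape[0]/i.shape[1])),interpolation=cv2.INTER_CUBIC)
import numpy as np
a,b=f(a),f(b);h=max(len(a),len(b));p=lambda i:np.pad(i,((0,h-len(i)),(0,0),(0,0)))
cv2.imwrite("pics/c2.png",np.hstack([p(a),p(b)]))
E
```

```text
(no output)
```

View pics/c2.png

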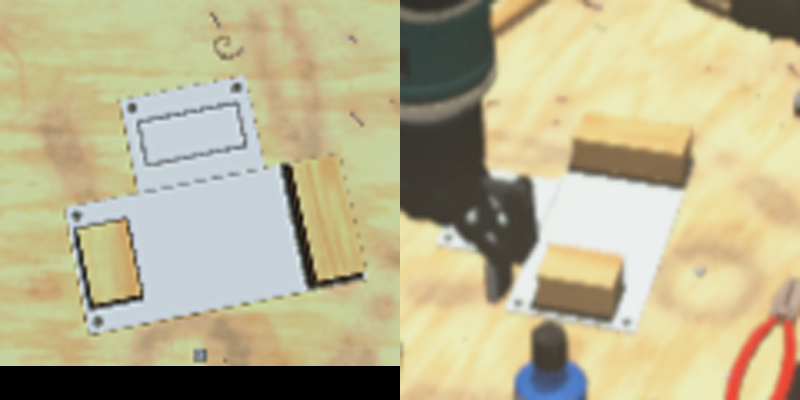

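The picture shows both blocks lying flat on their pads, the long one at right (325,220) and the short one at left (108,262). I'll overlay the ideal outlines to check centring.

```bash
cat > ov.py <<'E'
from fit import *
import ops,sys
def ov(I,boxes,wins,name,W=400,f=None):
    out=[]
    for n,(x0,y0,x1,y1) in wins:
        f=W/(x1-x0); z=cv2.resize(I[n][y0:y1,x0:x1],None,fx=f,fy=f,interpolation=cv2.INTER_CUBIC)
        for (d,x,y,yaw,z0) in boxes:
            for p in boxpts(n,[*ops.plate(x,y),ops.PL[2]+yaw],d,z0): cv2.circle(z,(int((p[0]-x0+.5)*f),int((p[1]-y0+.5)*f)),0,(0,0,255),-1)
        out.append(z)
    h=max(map(len,out)); cv2.imwrite(name,np.hstack([np.pad(i,((0,h-len(i)),(0,0),(0,0))) for i in out]))
E
python3 - <<'E'
from ov import *
I={n:cv2.imread(f"pics/{n}2.png") for n in("top","scene")}
b=[((110,45,38),0,-100,0,7),((70,45,38),0,100,0,7)]
a={"top":(305,175,405,240),"scene":(310,140,380,220)}
ov(I,b,list(a.items()),"pics/ov2.png")
E
```

```text
(no output)
```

View pics/ov2.png

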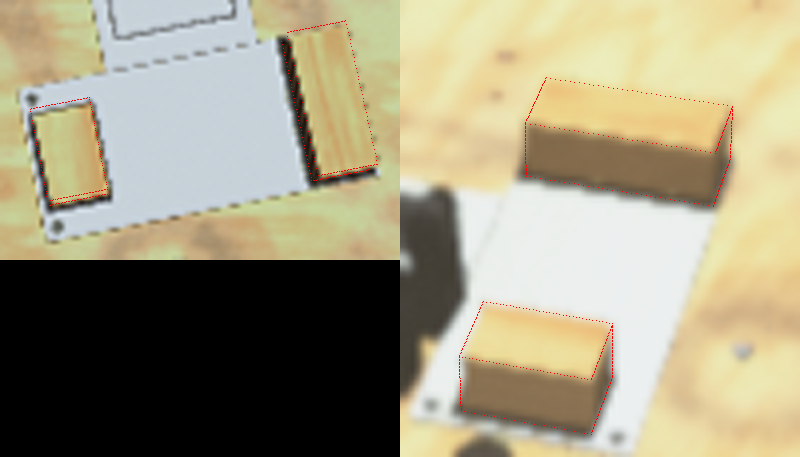

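```bash
cat > prof.py <<'E'
from ov import *
def prof(img,n,y,z,xs,half=14):
    P=[[*ops.plate(x,y+k),z] for x in xs for k in np.linspace(-half,half,9)]
    p=w2px(n,P); f=img.astype(float)
    return np.array([map_coordinates(f[:,:,c],p.T[::-1],order=1).reshape(len(xs),-1).mean(1) for c in range(3)]).T
E
python3 - <<'E'
from prof import *
for y,L,pl in((100,70,78),(-100,110,118)):
    for n in("top","scene"):
        for t,pic,z in(("pad",0,7),("block",2,45)):
            I=cv2.imread(f"pics/{n}{pic}.png")
            for s in(-1,1):
                e=s*(pl if t=="pad" else L)/2
                xs=e+np.arange(-12,13,2.)
                v=prof(I,n,y,z,xs)
                print(t,y,n,"edge",e,"| dx:R",*[f"{int(x-e)}:{int(a[2])}/{int(a[0])}" for x,a in zip(xs,v)])
E
```

```text
pad 100 top edge -39.0 | dx:R -12:185/203 -10:186/205 -8:189/208 -6:193/212 -4:177/194 -2:129/139 0:77/80 2:43/40 4:36/32 6:37/34 8:38/35 10:38/35 12:38/35
pad 100 top edge 39.0 | dx:R -12:39/36 -10:38/35 -8:37/33 -6:35/31 -4:52/51 -2:113/121 0:169/186 2:187/206 4:190/209 6:188/207 8:186/204 10:186/205 12:188/207
block 100 top edge -35.0 | dx:R -12:197/216 -10:156/170 -8:100/104 -6:80/59 -4:135/85 -2:187/118 0:200/126 2:201/126 4:200/126 6:199/127 8:199/128 10:199/129 12:199/129
block 100 top edge 35.0 | dx:R -12:200/135 -10:201/136 -8:199/135 -6:168/117 -4:145/126 -2:171/183 0:192/212 2:199/217 4:198/216 6:195/213 8:195/213 10:198/216 12:199/219
pad 100 scene edge -39.0 | dx:R -12:233/237 -10:233/237 -8:233/237 -6:233/237 -4:233/237 -2:227/231 0:206/209 2:162/163 4:118/112 6:91/79 8:82/68 10:81/66 12:80/65
pad 100 scene edge 39.0 | dx:R -12:81/65 -10:81/66 -8:81/66 -6:81/66 -4:86/72 -2:103/92 0:137/131 2:182/179 4:215/215 6:229/230 8:233/234 10:234/235 12:233/235
block 100 scene edge -35.0 | dx:R -12:231/234 -10:223/225 -8:208/207 -6:187/178 -4:172/147 -2:179/128 0:206/128 2:227/136
[... 850 characters left out ...]
90/133 10:190/133 12:190/133
pad -100 scene edge -59.0 | dx:R -12:236/169 -10:235/168 -8:234/166 -6:233/163 -4:228/158 -2:215/148 0:188/133 2:151/113 4:116/91 6:94/75 8:84/67 10:82/65 12:81/65
pad -100 scene edge 59.0 | dx:R -12:81/65 -10:81/65 -8:81/65 -6:81/66 -4:85/68 -2:97/74 0:121/88 2:156/108 4:191/130 6:212/145 8:221/153 10:224/156 12:224/157
block -100 scene edge -55.0 | dx:R -12:235/167 -10:233/161 -8:228/153 -6:215/140 -4:197/123 -2:179/108 0:180/104 2:201/112 4:223/124 6:233/131 8:236/133 10:236/133 12:236/132
block -100 scene edge 55.0 | dx:R -12:236/133 -10:236/133 -8:236/133 -6:236/134 -4:235/136 -2:235/141 0:235/150 2:234/160 4:234/169 6:235/173 8:236/174 10:236/172 12:236/171
```

Relative to their pads, the short block sits 3 mm too near the robot and the long one about 1.5 mm. I'll shift the short block, then lay the slat.

```bash
python3 - <<'E'
from ops import *
H=np.pi/2
a=plate(0,100)
pick(a,.208,87,40,97,pre=60)
b=plate(3,100); arm.move_l([*b,97]); 
print(arm.move_l([*b,84],vel=20,guard=6)); st("dn"); arm.move_gripper(80); arm.move_l([*b,200],vel=200)
# slat
arm.move_gripper(72)
x=(500,400)
arm.goto([*x,170],q(.118+H)); arm.move_l([*x,88],vel=120)
hit=arm.move_l([*x,70],vel=15,guard=4); s=st(f"touch {hit}")
z=s["tcp_pos"][2]+4 if hit else 74
arm.move_l([*x,z],vel=20); arm.move_gripper(50); st("grip")
arm.move_l([*x,180],vel=120); st("lift")
for n in("top","scene"): cv2.imwrite(f"pics/{n}3.png",arm.snapshot(n)[:,:,::-1])
E
```

```text
gripped t18.5 [475.3  73.2  87.8] w43.6 g61 [-2.3 -0.5 12.1] q7 -1.67
lifted t18.7 [475.3  73.2  97.6] w44.0 g61 [-0.2  0.1 -2.7] q7 -1.67
True
dn t19.5 [477.8  73.8  87.8] w44.1 g63 [-2.5 -0.2 11.7] q7 -1.67
touch False t24.3 [500.  400.   70.1] w71.9 g0 [-0.5 -0.4 -0.4] q7 -0.93
grip t25.0 [500.1 400.1  74.6] w58.0 g62 [-3.6 -2.8 11.2] q7 -0.93
lift t26.0 [499.8 399.7 179.2] w57.6 g64 [ 0.7 -0.7 -1.5] q7 -0.87
```

```bash
python3 - <<'E'
from ops import *
H=np.pi/2
arm.move_l([500,400,290],vel=200)
c=plate(0,0); arm.goto([*c,270],q(.208+H)); st("over")
arm.move_l([*c,135],vel=150)
hit=arm.move_l([*c,115],vel=15,guard=4); st(f"down {hit}")
arm.move_gripper(75); arm.move_l([*c,260],vel=150)
arm.goto([450,330,330],q(.2)); arm.pause(.2); st("x")
from ov import *
I={n:arm.snapshot(n)[:,:,::-1].copy() for n in("top","scene")}
for n in I: cv2.imwrite(f"pics/{n}4.png",I[n])
for nm in(("top",),("scene",),("top","scene")):
    r=fitbox(I,(60,280,12),[*c,.208],45,nm); print(nm,np.round(r[0]-[*c,.208],3),r[1])
ov(I,[((60,280,12),0,0,0,45)],[("top",(300,165,410,245)),("scene",(290,110,400,250))],"pics/ov4.png")
E
```

```text
over t28.4 [495.9 -23.7 270. ] w57.2 g64 [ 0.5  0.4 -2.4] q7 0.06
down True t30.4 [495.6 -24.7 119.4] w57.6 g65 [-0.6 -0.2  7.2] q7 -0.08
x t34.0 [450.2 329.7 329.9] w74.7 g0 [-0.1 -0.  -1.2] q7 -2.19
('top',) [-5.875e+00  5.425e+00  5.000e-03] 2.33
('scene',) [ 0.307  1.873 -0.009] 2.53
('top', 'scene') [-3.446  4.774 -0.022] 4.55
```

View pics/ov4.png

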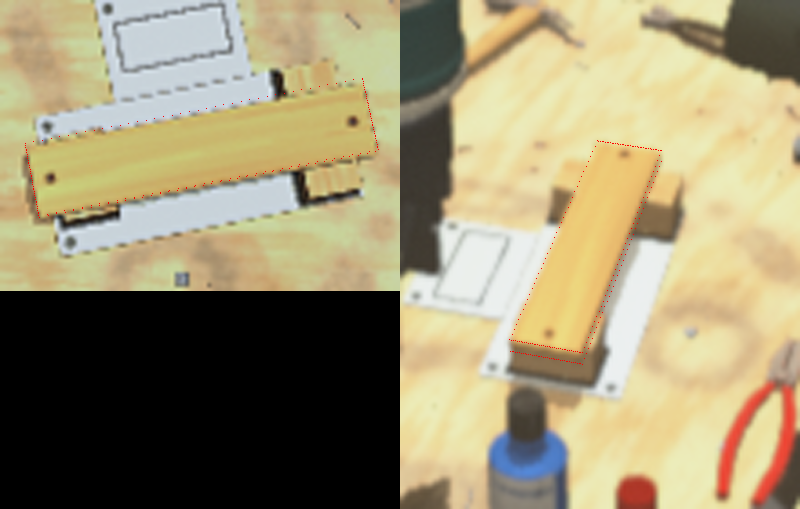

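The slat lies across both blocks, its outline matching the ideal within about 2 mm. Next is the blue bottle, gripped by its cap.

```bash
python3 - <<'E'
from ops import *
b=(417.6,228)
arm.move_gripper(60)
arm.goto([*b,240],q(.208)); arm.move_l([*b,185],vel=120); hit=arm.move_l([*b,167],vel=25,guard=5); st(f"at {hit}")
arm.move_gripper(20); st("grip")
arm.move_l([*b,290],vel=120); s=st("lift"); print(s["wrist_torque"])
for n in("top","scene"): cv2.imwrite(f"pics/{n}5.png",arm.snapshot(n)[:,:,::-1])
i=cv2.imread("pics/scene5.png")[60:260,260:420]; cv2.imwrite("pics/c5.png",cv2.resize(i,None,fx=2.5,fy=2.5))
E
```

```text
at False t36.5 [417.6 228.  167.1] w60.3 g0 [ 0.7  0.3 -0.3] q7 -2.14
grip t36.9 [417.9 228.6 167.5] w29.2 g55 [-1.1  3.2  5.2] q7 -2.14
lift t38.1 [417.3 227.8 289.3] w29.2 g54 [ 0.1  0.5 -4.9] q7 -2.02
[-0.01567854  0.020883    0.0053211 ]
```

View pics/c5.png

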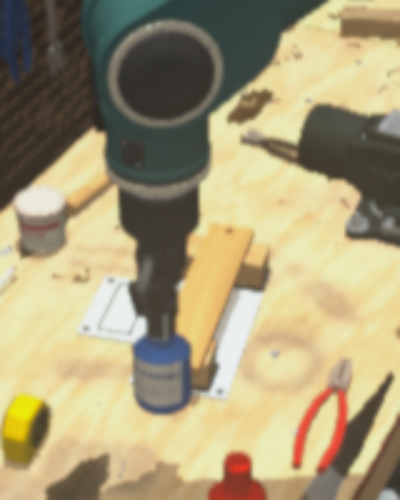

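The bottle hangs upright from the cap at crop (160,375). I'll carry it in a straight line to the middle of the slat and measure the tape's yaw in the same step.

```bash
python3 - <<'E'
from ops import *
c=plate(0,0)
arm.move_l([*c,290],vel=200,rot=q(.208)); st("over")
arm.move_l([*c,232],vel=100); hit=arm.move_l([*c,220],vel=12,guard=3); st(f"down {hit}")
arm.move_gripper(60); arm.move_l([*c,330],vel=120); st("left")
arm.goto([520,330,330],q(.13+np.pi/2)); arm.pause(.2)
from ov import *
I={n:arm.snapshot(n)[:,:,::-1].copy() for n in("top","scene")}
for n in I: cv2.imwrite(f"pics/{n}6.png",I[n])
J={n:cv2.imread(f"pics/{n}0.png") for n in I}
for n,w in(("top",(235,155,295,200)),("scene",(245,205,300,255))):
    h=cv2.cvtColor(J[n],cv2.COLOR_BGR2HSV); m=np.zeros(h.shape[:2],np.uint8)
    x0,y0,x1,y1=w; m[y0:y1,x0:x1]=((h[:,:,1]>190)&(h[:,:,2]>80)&(abs(h[:,:,0].astype(int)-26)<8))[y0:y1,x0:x1]
    print(n,cv2.minAreaRect(cv2.findNonZero(m)),m.sum())
    k=cv2.getRotationMatrix2D
r=fitbox(J,(36,70,60),[578,252,.08],0,("top",),(1.5,1)); print(r)
z=[cv2.resize(J[n][y0:y1,x0:x1],(400,int(400*(y1-y0)/(x1-x0))),interpolation=cv2.INTER_CUBIC) for n,(x0,y0,x1,y1) in(("top",(240,160,290,195)),("scene",(250,205,300,255)),)]
a=np.vstack([z[0],np.zeros((120,400,3),np.uint8)]);cv2.imwrite("pics/m.png",np.hstack([a,z[1]]))
ov(I,[((60,60,120),0,0,0,57)],[("top",(300,165,410,245)),("scene",(290,80,400,250))],"pics/ov6.png",W=380)
E
```

```text
over t39.6 [495.4 -23.8 290. ] w29.3 g54 [-1.   0.7 -3.2] q7 -1.44
down True t41.0 [495.7 -24.5 224.2] w29.5 g57 [-0.2  0.5  5.4] q7 -1.47
left t42.5 [495.3 -24.7 329.3] w60.1 g0 [ 0.1 -0.  -0.2] q7 -1.42Traceback (most recent call last):
  File "<stdin>", line 14, in <module>
cv2.error: OpenCV(4.12.0) /io/opencv/modules/imgproc/src/convhull.cpp:143: error: (-215:Assertion failed) total >= 0 && (depth == CV_32F || depth == CV_32S) in function 'convexHull'
```

```bash
python3 - <<'E'
from ov import *
I={n:cv2.imread(f"pics/{n}6.png") for n in("top","scene")}
J={n:cv2.imread(f"pics/{n}0.png") for n in I}
r=fitbox(J,(36,70,60),[578,252,.08],0,("top",),(1.5,1)); print(r)
z=[]
for n,(x0,y0,x1,y1) in(("top",(240,160,290,195)),("scene",(250,205,300,255))):
    f=8;i=cv2.resize(J[n][y0:y1,x0:x1],None,fx=f,fy=f,interpolation=cv2.INTER_CUBIC)
    for zz,col in((0,(255,0,0)),(66,(0,0,255))):   # grid lines x=578+-18 , y ticks at z
        for X in(560,578,596):
            for Y in range(200,300,2):
                p=w2px(n,[X,Y,zz])[0]; cv2.circle(i,(int((p[0]-x0+.5)*f),int((p[1]-y0+.5)*f)),1 if Y%10==0 else 0,col,-1)
    z.append(i)
a=np.vstack([z[0],np.zeros((120,400,3),np.uint8)]);cv2.imwrite("pics/m.png",np.hstack([a,z[1]]))
ov(I,[((60,60,120),0,0,0,57)],[("top",(300,165,410,245)),("scene",(290,80,400,250))],"pics/ov6.png",W=380)
E
```

```text
(array([5.78463e+02, 2.50749e+02, 1.45000e-01]), np.float64(2.42))
```

View pics/m.png

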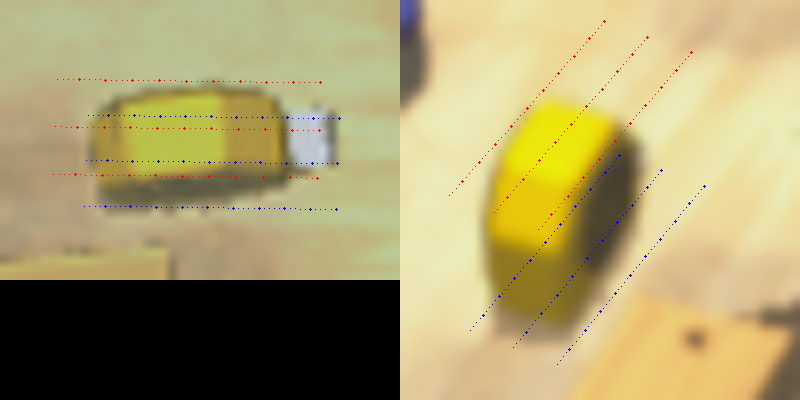

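View pics/ov6.png

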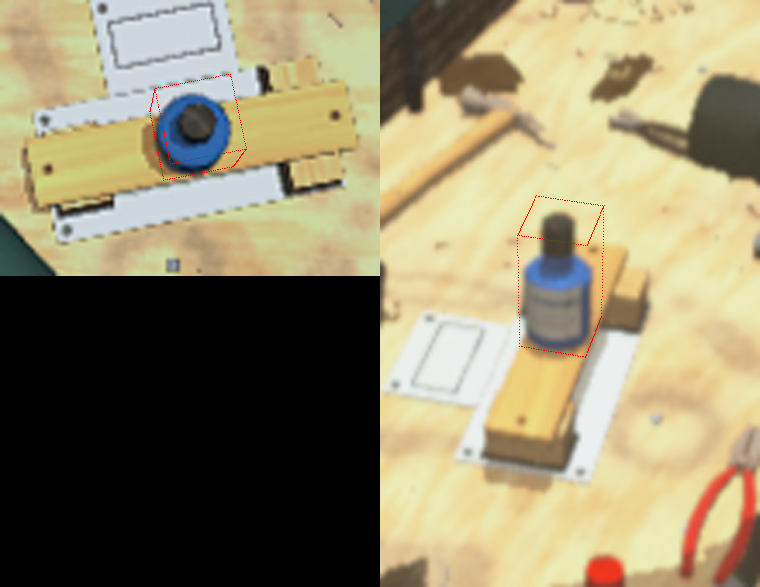

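The bottle stands upright on the middle of the slat. The tape measure is at about (578,252) with a yaw of about 0.14 and its hook towards −y. I'll move it now.

```bash
python3 - <<'E'
from ops import *
H=np.pi/2
m=(579,252.5); a=.14+H
arm.goto([*m,200],q(a)); arm.move_l([*m,110],vel=120); hit=arm.move_l([*m,92],vel=30,guard=5); st(f"at {hit}")
arm.move_gripper(28); st("grip")
arm.move_l([*m,220],vel=120); st("lift")
t=plate(105,8)
arm.move_l([*t,220],vel=150,rot=q(.208+H)); arm.move_l([*t,104],vel=100)
hit=arm.move_l([*t,92],vel=15,guard=4); st(f"down {hit}")
arm.move_gripper(60); arm.move_l([*t,260],vel=120); st("left")
arm.goto([520,330,330],q(.3+H)); arm.pause(.5); st("park")
from ov import *
I={n:arm.snapshot(n)[:,:,::-1].copy() for n in("top","scene")}
for n in I: cv2.imwrite(f"pics/{n}7.png",I[n])
ov(I,[((44,96,0.1),105,0,0,4),((36,70,66),105,8,0,4)],[("top",(300,150,410,245)),("scene",(280,80,390,250))],"pics/ov7.png",W=380)
E
```

```text
at False t46.5 [579.  252.5  92. ] w60.1 g0 [-0.3 -0.3 -1.5] q7 -0.67
grip t46.8 [579.6 252.6  92.7] w33.3 g60 [2.  0.1 6.1] q7 -0.67
lift t48.0 [578.7 252.3 219.2] w33.0 g60 [-0.3 -0.1 -3.6] q7 -0.60
down True t51.7 [596.9   4.8  96.6] w33.1 g59 [-0.   0.7  4.9] q7 -0.20
left t53.6 [596.4   4.8 259.3] w59.9 g0 [ 0.   0.3 -0.7] q7 -0.09
park t55.4 [520.1 329.9 330. ] w59.8 g0 [ 0.2  0.4 -0.8] q7 -0.57
```

View pics/ov7.png

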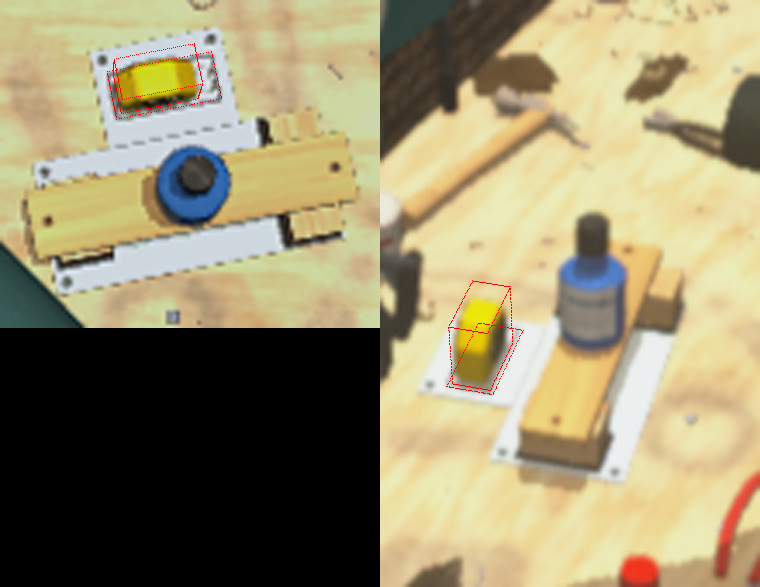

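The tape measure stands on edge inside the outline at top crop (158,82), and everything else is in place. One enlarged check of its margins follows.

```bash
python3 - <<'E'
import cv2
z=[cv2.resize(cv2.imread(f"pics/{n}7.png")[y:y+h,x:x+w],None,fx=8,fy=8,interpolation=cv2.INTER_CUBIC) for n,x,y,w,h in(("top",322,155,50,45),("scene",288,155,45,45))]
cv2.imwrite("pics/m7.png",cv2.hconcat(z))
E
```

```text
(no output)
```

View pics/m7.png

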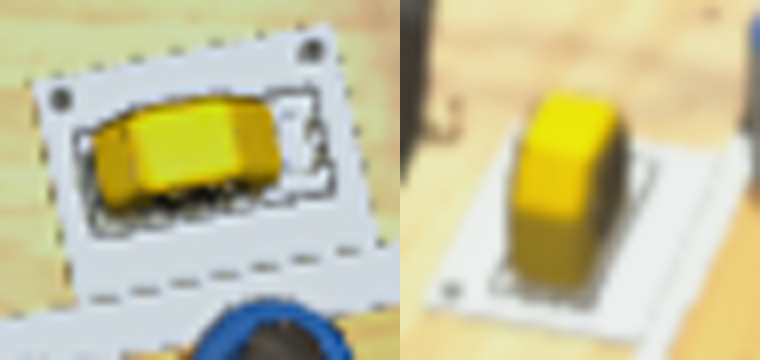

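The measure lies within the outline on all sides, with margins of about 3 to 5 mm. Everything is released and the arm is parked clear, so I'm handing in.

```bash
python3 -c "
from station import arm
print(arm.finish_job())"
```

```text
the job is handed in; nothing more can be done
None
```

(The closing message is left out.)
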